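# Sort the chocolatier's small kit into its trays

## Robot

A 6-joint arm with a two-finger parallel gripper is mounted at the origin on a cart in front of the work surface, level with it; the furniture and walls round the work are solid. World frame = base frame: x ahead of the robot, y to its left, z up, the work surface at z = 0. Lengths are in mm, angles in rad, forces in N, time in s.
With the tool pointing down it reaches from about 350 to 875 mm from the base axis. Payload 4.2 kg.
Tool frame: the origin (TCP) lies midway between the tips of the shut fingers; the grasp point (between the pads) lies 19 mm behind it (tcp_to_grasp is the distance from the TCP to the grasp point, in mm); z points along the fingers, y is the line along which they close (so a half turn about z gives the same grasp; the last joint's range is limited). The gripper opens to 85 mm and grips with 20 to 120 N. Pads are 22 mm wide; open, the fingers measure 114 mm over their backs; the gripper's body (76 mm by 85 mm) begins 54 mm behind the grasp point. The pads swing forward as they close: fully open they stand 13 mm farther back than shut.
Start: joints at [1.507, 0.385, 0.008, 0, -1.194, -0.259], TCP at [198.232, 592.708, 231.312] pointing down, gripper open.
Joint ranges: [-3.14, 3.14], [-1.21, 2.06], [-1.07, 1.41], [-3.16, 2.05], [-2.99, -0.16], [-3.1, 3.1]. Speed limits (rad/s): [2.79, 2.79, 3.14, 3.14, 3.14, 3.14].

## Interface

Orientations are given as a unit quaternion [x, y, z, w].
In Python, from bench import read_state, get_image, job_done, tcp_to_grasp gives the robot as it stands.
- The arm moves only by the tool jog_arm, never from a script. Its argument "plan" is a list of rows, each a list of 3 entries, a list of its own where there are three numbers: the finger opening in mm, from 0 to 85.4, then the shift along the tool's x, y, z as a fraction of full scale, then the turn, a rotation vector about the tool's x, y, z as a fraction of full scale. A call has 1 to 10 rows; each row is the pose to reach, as a shift and turn from the pose commanded when the call began, along the tool's axes at that moment; what a row does not reach only later rows make up. Full scale, the value 1, is 0.1 m for a shift and 60 degrees for a turn. A row lasts 1/8 s, in which the tool goes at most 62.5 mm and 10.7 degrees, less where a joint would pass 70% of its speed; a pose out of reach is approached as far as the arm can. A call with a number of a shift or a turn outside -1 to 1 is refused whole. A call with a gripper value outside its range is refused whole. The fingers move at their own pace and stop on an object; the grip force is fixed at half the most. Time passes only in rows, so rows that repeat a pose let the fingers close. It gives the time, the measured TCP pose, the force, the opening and the grip force at its end, in the units of the state.
- read_state(): the state, without advancing time (a new reading comes with each control period).
- get_image(name): name is "side" or "top"; returns a dict with "img" (384x512x3 uint8, red, green, blue), "range_z" (384x512 float32, mm along the optical axis (not along the pixel's ray), 0 where there is no reading), "intrinsics" (3x3 intrinsics, pixels), "distortion" ([k1, k2, p1, p2, k3] as OpenCV has them; the pictures are not rectified), "extrinsics" (4x4, takes a point from camera to world coordinates). Camera axes: x right, y down, z forward; pixel columns grow to the right and rows downward; lengths in mm; the calibration is good to about 2 mm. A picture is of the moment at which its call begins.
- job_done(): hands the job in; it is judged then, once.
The state is a dict: "clock": time; "joints": joint angles; "joint_vel": joint speeds; "joint_efforts": joint torques, N m; "position": TCP position; "ee_rot": TCP orientation; "contact_force": force on the tool from outside, world axes, zero at the start; "wrist_torque": the same for the moment, N m; "gripper_width": finger opening in mm; "grasp_force": force on a finger pad.
Only numpy, scipy, OpenCV 4.12 (cv2) and the standard library are available. Lean on these libraries where they do the work, as an engineer would, in place of code of your own. Each camera call takes 0.05 s, during which the arm holds its last target. There are 200 camera calls.

## Task

Put the loose small kit on the bench away with its own kind: both ring cutters into the tray that already holds a ring cutter, both piping nozzles into the tray that holds a nozzle, and the marker lying at the near side of the bench into the tray that holds a marker. Everything must rest flat on its tray's floor inside the rim, cutters and nozzles standing the same way up as they stand now, nothing stacked or leaning; leave the black cup lid where it lies.

Things in the scene. Friction and masses are not known exactly. Their poses are not given: they have to be found in the camera images.
- cutter_large_mid (a point): The larger loose steel ring cutter: open ring 67 mm across, 28 mm high, standing on its edge circle (axis upright) with the rolled edge on top. The point is on its axis, 14 mm above its underside; z up along the axis.
- cutter_small_mid (a point): The smaller loose steel ring cutter: open ring 53 mm across, 26 mm high, axis upright, rolled edge on top. The point is on its axis, 13 mm above its underside; z up along the axis.
- nozzle_a_mid (a point): A loose steel piping nozzle: a cone standing on its wide end, 27 mm across at the base, about 10 mm at the top, 36 mm high. The point is on its axis, 18 mm above its underside; z up along the axis.
- nozzle_b_mid (a point): The other loose steel piping nozzle: a cone standing on its wide end, 30 mm across at the base, about 11 mm at the top, 40 mm high. The point is on its axis, 20 mm above its underside; z up along the axis.
- pen_mid (a point): The loose marker pen, lying on the table: 131 mm long, 17 mm thick. The point is its middle, 8 mm above the surface it lies on; x along the pen. It does not roll. (Another pen far back beside the note pad is not this one.)
- cutter_tray: Cutter tray: fixed shallow dark steel tray, 116 mm (its x) by 256 mm (its y), walls 3 mm thick, rim 13 mm above its underside, inner floor 3 mm above its underside. A fixed 53 mm ring cutter, 26 mm high, stands in its middle and cannot be moved; there is a free bay of about 98 mm (its y) by 110 mm (its x) on either side of that, at -y and +y. Origin: centre of the underside, on the table.
- nozzle_tray: Nozzle tray: fixed shallow dark steel tray, 116 mm (its x) by 206 mm (its y), walls 3 mm thick, rim 13 mm above its underside, inner floor 3 mm above its underside. A fixed piping nozzle, 24 mm across and 32 mm high, stands in its middle and cannot be moved; there is a free bay of about 88 mm (its y) by 110 mm (its x) on either side, at -y and +y. Origin: centre of the underside, on the table.
- pen_tray: Pen tray: fixed shallow dark steel tray, 166 mm (its x) by 96 mm (its y), walls 3 mm thick, rim 13 mm above its underside, inner floor 3 mm above its underside. A fixed marker pen (131 mm long, 18 mm high) lies in it along x at y = +34 mm and cannot be moved; the free lane beside it runs from y = -45 to +25 mm. Origin: centre of the underside, on the table.
- cup_lid_mid (a point): A loose black plastic cup lid, 81 mm across, 14 mm high, lying open side up on the table among the other things; it does not belong in any tray. The point is on its axis, 7 mm above its underside.

How it is judged:
By the outcome, as a careful person would: the job done as asked, in the order asked, and still so for the second after the job is handed in, with the robot touching nothing.
It also fails if it takes over 120 s, if anything falls off the work surface, if the arm or the gripper's body presses on something with over 40 N, if the wrist force passes 120 N, or if a joint passes its speed limit or range.

## Working session

There is one attempt and no reset: what is moved stays moved. The work goes in short steps, Python scripts to look and compute and a tool call to move; the robot and the scene stay as the last step left them, time stands still between calls to the robot, and variables do not carry over. Pictures are saved under pics/ and viewed, at most 14 in all, crops included, and the job is handed in when it is done.

Besides the shell and the picture viewer there is one more tool, called after ">>>" as name([rows], argument=value, ...), one row to a line, values as JSON. jog_arm: Moves the arm, as the interface text tells. Its arguments: {"type":"object","properties":{"plan":{"type":"array"}},"required":["plan"]}

```bash
mkdir -p pics; python3 - <<'E'
from bench import *
import cv2,numpy as np
print(read_state(), tcp_to_grasp)
for n in("top","side"):
    d=get_image(n); np.savez(f"pics/{n}0.npz",**d)
    cv2.imwrite(f"pics/{n}0.png",cv2.resize(d["img"][:,:,::-1],(800,600),interpolation=cv2.INTER_CUBIC))
    print(n,d["intrinsics"],d["distortion"],d["extrinsics"])
E
```

```text
{'clock': 0.0, 'joints': array([ 1.50661804e+00,  3.85546264e-01,  6.60920425e-03, -5.13104874e-04,
       -1.19397525e+00, -2.58607788e-01]), 'joint_vel': array([-0.00227329, -0.00035308,  0.0014428 , -0.00039771,  0.00081727,
        0.00126556]), 'joint_efforts': array([ 1.38133109e-04, -3.92290914e+01,  1.88402975e+01,  4.18638647e+00,
       -4.59129267e-03, -5.21995418e-06]), 'position': array([198.04426447, 592.17359936, 230.219187  ]), 'ee_rot': array([ 9.86988594e-01, -1.60786625e-01, -1.34636243e-04,  1.07613947e-03]), 'contact_force': array([ 0.78499896, -0.09852795, -0.18953274]), 'wrist_torque': array([-0.01674207, -0.00964717, -0.02094088]), 'grasp_force': 0.0, 'gripper_width': 85.30055937926853} 18.700000000000003
top [[369.78809832   0.         255.20470845]
 [  0.         369.78809832 193.10678107]
 [  0.           0.           1.        ]] [-0.05047652  0.          0.          0.          0.        ] [[ 2.32006858e-02 -9.92988925e-01  1.15908255e-01  3.95950764e+02]
 [-9.99721675e-01 -2.25478885e-02  6.94018595e-03 -1.28149524e+01]
 [-4.27804136e-03 -1.16037012e-01 -9.93235677e-01  1.25228282e+03]
 [ 0.00000000e+00  0.00000000e+00  0.00000000e+00  1.00000000e+00]]
side [[420.40188894   0.         256.91647359]
 [  0.         420.40188894 186.15987666]
 [  0.           0.           1.        ]] [0.04925357 0.         0.         0.         0.        ] [[ 8.66028425e-01 -1.97459774e-01  4.59352157e-01 -1.23938742e+02]
 [-4.99894191e-01 -3.60372575e-01  7.87551525e-01 -1.10896703e+03]
 [ 1.00281737e-02 -9.11669482e-01 -4.10801887e-01  6.24692750e+02]
 [ 0.00000000e+00  0.00000000e+00  0.00000000e+00  1.00000000e+00]]
```

View pics/top0.png

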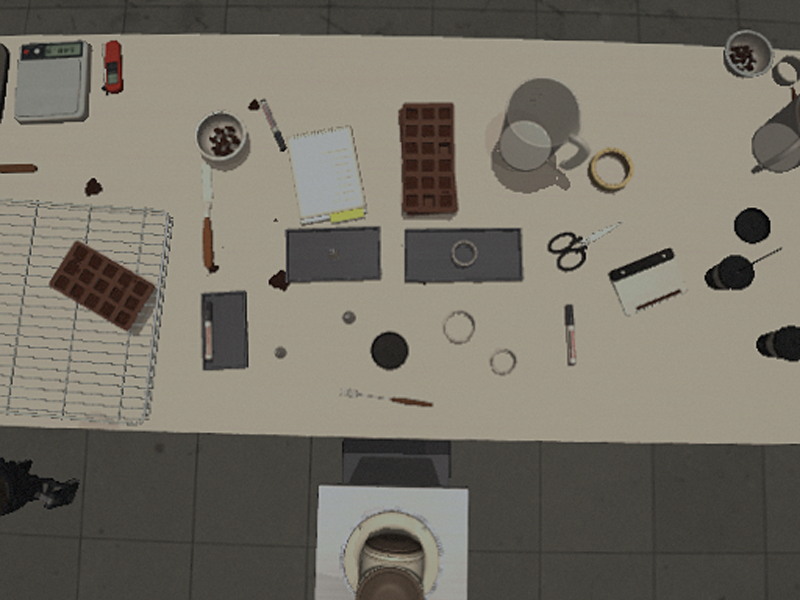

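View pics/side0.png

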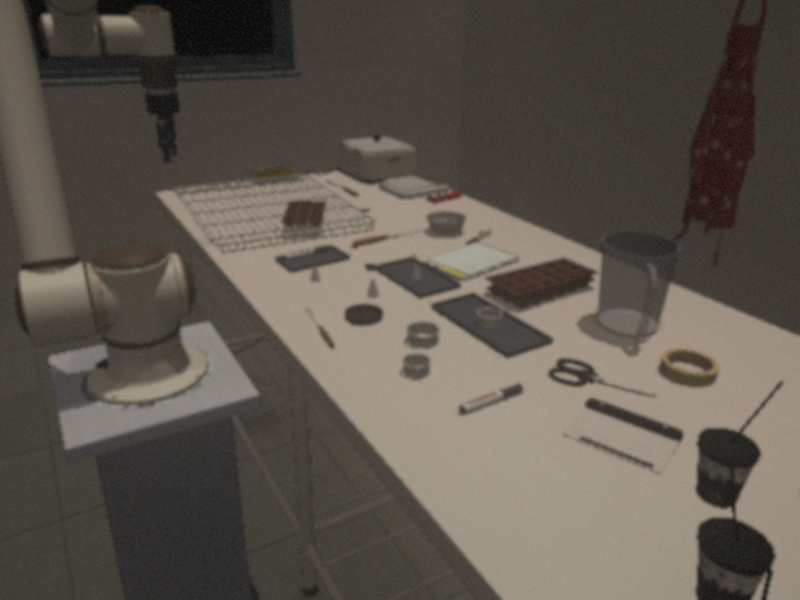

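The top view (800x600 coordinates) shows:
- **Cutters:** large at (459,327), small at (503,362).
- **Nozzles:** (349,317) and (280,352).
- **Pen:** (570,335).
- **Lid:** (389,350).
- **Trays:** pen tray (225,331), nozzle tray (333,254), cutter tray (463,255).

I'll enlarge this next.

```bash
cat > h.py <<'E'
import numpy as np,cv2
from bench import *
def ray(d,px):
    p=cv2.undistortPoints(np.array([[px]],float),d["intrinsics"],d["distortion"])[0,0]
    T=d["extrinsics"]; return T[:3,3],T[:3,:3]@np.array([p[0],p[1],1])
def onz(d,px,z):
    o,r=ray(d,px); return o+r*(z-o[2])/r[2]
def crop(d,x0,y0,w,h,s,name):
    cv2.imwrite(f"pics/{name}.png",cv2.resize(d["img"][y0:y0+h,x0:x0+w,::-1],None,fx=s,fy=s,interpolation=cv2.INTER_CUBIC))
E
python3 - <<'E'
from h import *
d=np.load("pics/top0.npz")
crop(d,120,138,133,112,6,"cl"); crop(d,252,138,133,112,6,"cr")
E
```

```text
(no output)
```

View pics/cl.png

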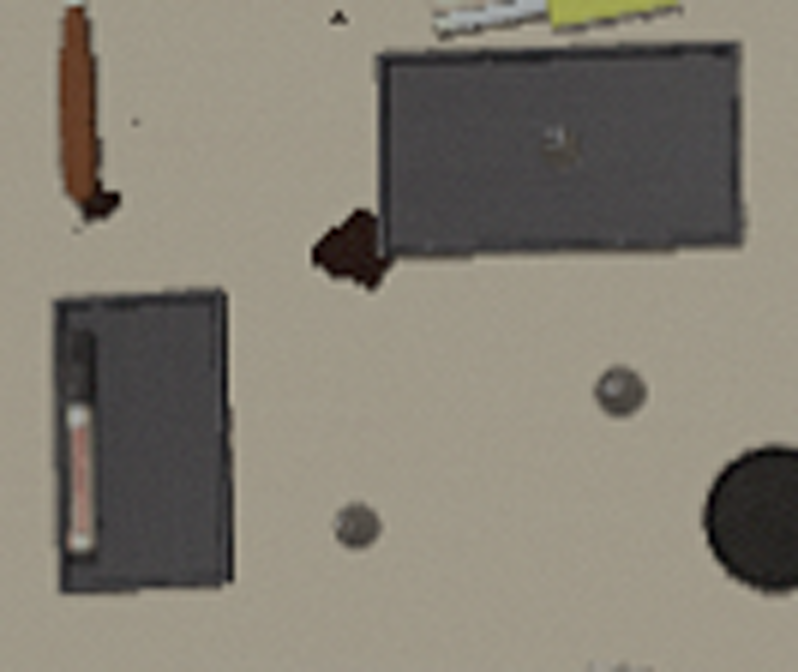

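View pics/cr.png

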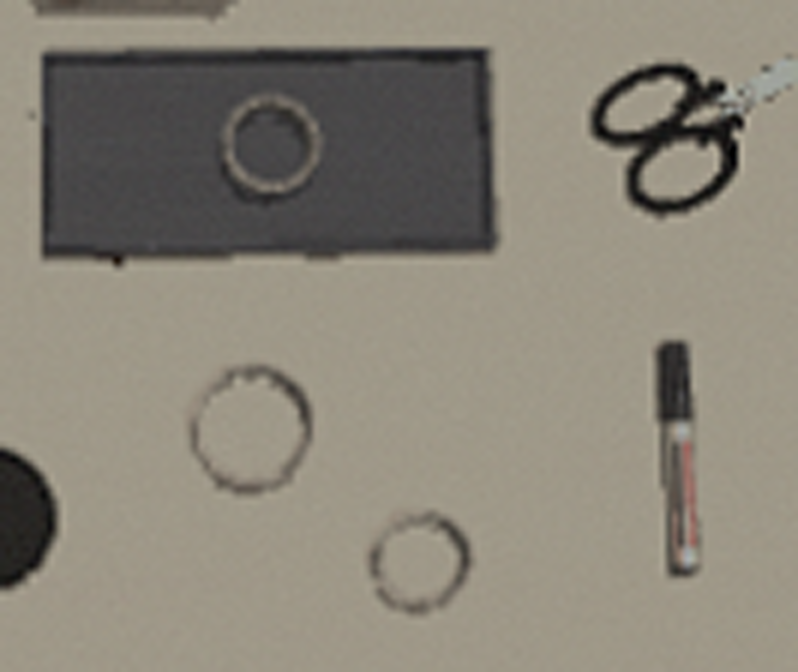

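```bash
cat > m.py <<'E'
from h import *
d=np.load("pics/top0.npz")
L=lambda u,v:(120+(u+.5)/6-.5,138+(v+.5)/6-.5)
R=lambda u,v:(252+(u+.5)/6-.5,138+(v+.5)/6-.5)
for n,f,c in(("pent",L,[(55,298),(226,290),(232,582),(62,592)]),("nozt",L,[(378,53),(740,43),(743,243),(384,256)]),("cutt",R,[(42,55),(490,50),(495,248),(44,257)])):
    P=np.array([onz(d,f(*p),13)[:2] for p in c]); e=[np.linalg.norm(P[i]-P[(i+1)%4]).round(1) for i in range(4)]
    up=(P[0]+P[1]-P[2]-P[3]); lf=(P[0]+P[3]-P[1]-P[2])
    print(n,P.mean(0).round(1),e,"x-axis yaw from vert",np.arctan2(up[1],up[0]).round(3),"from horiz",np.arctan2(-lf[0],lf[1]).round(3))
for n,f,p,z in(("nb",L,(620,391),2),("na",L,(357,526),2),("lid",L,(776,518),7),("cl",R,(250.5,430),14),("cs",R,(420,562),13),("pen0",R,(673,342),9),("pen1",R,(684,576),9),("nozfix",L,(559,146),30),("cutfix",R,(271,146),26)):
    P=onz(d,f(*p),z); print(n,P.round(1),np.hypot(*P[:2]).round(),np.arctan2(P[1],P[0]).round(2))
T=d["extrinsics"];K=d["intrinsics"]
z=d["range_z"];v,u=np.mgrid[138:255,120:385]
P=cv2.undistortPoints(np.stack([u.ravel(),v.ravel()],1)[:,None].astype(float),K,d["distortion"])[:,0]
zz=z[138:255,120:385].ravel();W=(np.c_[P*zz[:,None],zz])@T[:3,:3].T+T[:3,3]
print("table z median",np.median(W[:,2]))
for n,c,r in(("nb",onz(d,L(620,391),2),25),("na",onz(d,L(357,526),2),25),("cl",onz(d,R(250.5,430),14),45),("cs",onz(d,R(420,562),13),38),("lid",onz(d,L(776,518),7),52)):
    m=(np.hypot(W[:,0]-c[0],W[:,1]-c[1])<r)&(W[:,2]>7)
    Q=W[m]; print(n,m.sum(),Q.mean(0).round(1),"bbox mid",((Q.max(0)+Q.min(0))/2).round(1),"span",np.ptp(Q,0).round(1), "top",Q[:,2].max().round(1))
E
python3 m.py
```

```text
pent [471.8 371.5] [np.float64(97.9), np.float64(164.6), np.float64(96.0), np.float64(166.2)] x-axis yaw from vert 0.079 from horiz 0.077
nozt [643.2 142. ] [np.float64(207.5), np.float64(115.7), np.float64(203.5), np.float64(117.8)] x-axis yaw from vert 0.059 from horiz 0.054
cutt [ 647.4 -141.7] [np.float64(256.4), np.float64(114.6), np.float64(255.2), np.float64(116.7)] x-axis yaw from vert 0.027 from horiz 0.039
nb [506.4 104.8   2. ] 517.0 0.2
na [426.6 250.7   2. ] 495.0 0.53
lid [436.6  14.6   7. ] 437.0 0.03
cl [ 488.8 -133.3   14. ] 507.0 -0.27
cs [ 417.4 -228.7   13. ] 476.0 -0.5
pen0 [ 544.4 -372.6    9. ] 660.0 -0.6
pen1 [ 412.8 -377.5    9. ] 559.0 -0.74
nozfix [641.  141.1  30. ] 656.0 0.22
cutfix [ 648.2 -141.9   26. ] 664.0 -0.22
table z median 0.20325857993498175
nb 39 [503.2 102.8  21.8] bbox mid [503.1 103.5  24.7] span [23.3 20.6 31.5] top 40.5
na 35 [425.  247.1  20.9] bbox mid [424.  249.9  22.4] span [20.3 20.7 30.2] top 37.5
cl 73 [ 492.6 -139.9   24.1] bbox mid [ 490.7 -135.9   19.2] span [64.1 63.7 22.8] top 30.6
cs 59 [ 420.  -235.6   22. ] bbox mid [ 419.9 -231.3   19.1] span [50.  53.2 23.5] top 30.9
lid 165 [409.8  -4.4 831.2] bbox mid [434.7  12.6 629.7] span [  77.4   77.4 1245.3] top 1252.3
```

```bash
cat > go.py <<'E'
import sys,numpy as np
from bench import read_state
from scipy.spatial.transform import Rotation as R
# go.py x y z psi : shift (units) and turn (units) from the present pose
x,y,z,psi=map(float,sys.argv[1:5]); s=read_state()
A=R.from_quat(s["ee_rot"]); B=R.from_matrix(np.array([[np.cos(psi),np.sin(psi),0],[np.sin(psi),-np.cos(psi),0],[0,0,-1]]))
t=(A.inv()*B).as_rotvec(); 
print("pos",s["position"].round(1),"clock",round(s["clock"],2),"w",round(s["gripper_width"],1),"f",s["contact_force"].round(1))
print("shift",(A.inv().apply(np.array([x,y,z])-s["position"])/100).round(3),"turn",(t/np.radians(60)).round(3))
E
python3 go.py 490 -134.5 120 -1.536
```

```text
pos [198.1 592.2 230.3] clock 0.1 w 85.4 f [-0.4 -0.5  0.7]
shift [5.075 5.963 1.116] turn [ 2.000e-03 -1.000e-03  1.158e+00]
```

>>> jog_arm([
  [85,[0.42,0.5,0],[0,0,0]],
  [85,[0.85,0.99,0],[0,0,0]],
  [85,[0.85,0.99,0],[0,0,0]],
])

```text
clock: 0.48
position: [248.2, 468.2, 231.2]
ee_rot: [0.987, -0.162, -0.0, 0.001]
contact_force: [0.7, 0.8, 0.5]
gripper_width: 85.1
grasp_force: 0.0
```

>>> jog_arm([
  [85,[0.42,0.5,0],[0,0,0]],
  [85,[0.85,0.99,0],[0,0,0]],
  [85,[0.85,0.99,0],[0,0,0]],
])

```text
clock: 0.85
position: [297.1, 348.3, 231.3]
ee_rot: [0.987, -0.162, -0.0, 0.0]
contact_force: [0.7, 0.0, 0.1]
gripper_width: 84.8
grasp_force: 0.0
```

>>> jog_arm([
  [85,[0.42,0.5,0],[0,0,0]],
  [85,[0.85,0.99,0],[0,0,0]],
  [85,[0.85,0.99,0],[0,0,0]],
])

```text
clock: 1.23
position: [346.5, 228.4, 231.3]
ee_rot: [0.987, -0.163, -0.0, -0.0]
contact_force: [-0.8, 0.7, -0.8]
gripper_width: 85.3
grasp_force: 0.0
```

>>> jog_arm([
  [85,[0.42,0.5,0],[0,0,0]],
  [85,[0.85,0.99,0],[0,0,0]],
  [85,[0.85,0.99,0],[0,0,0]],
])

```text
clock: 1.6
position: [396.2, 107.8, 231.2]
ee_rot: [0.987, -0.163, 0.0, 0.0]
contact_force: [0.2, 1.4, -0.9]
gripper_width: 85.0
grasp_force: 0.0
```

```bash
python3 go.py 490 -134.5 120 -1.536
```

```text
pos [396.2 107.8 231.2] clock 1.6 w 85.0 f [ 0.2  1.4 -0.9]
shift [1.667 1.993 1.113] turn [ 0.    -0.     1.154]
```

>>> jog_arm([
  [85,[0.42,0.5,0.3],[0,0,0.17]],
  [85,[0.85,0.99,0.5],[0,0,0.34]],
  [85,[0.85,0.99,0.5],[0,0,0.5]],
  [85,[0.85,0.99,0.5],[0,0,0.67]],
  [85,[0.85,0.99,0.5],[0,0,0.84]],
  [85,[0.85,0.99,0.5],[0,0,0.95]],
  [85,[0.85,0.99,0.5],[0,0,0.95]],
])

```text
clock: 2.48
position: [445.1, -10.0, 181.2]
ee_rot: [0.792, -0.611, 0.0, -0.0]
contact_force: [-0.8, -0.8, 0.0]
gripper_width: 85.1
grasp_force: 0.0
```

```bash
python3 go.py 490 -134.5 80 -1.536
```

```text
pos [445.1 -10.  181.2] clock 2.48 w 85.1 f [-0.8 -0.8  0. ]
shift [ 1.319 -0.118  1.011] turn [-0.     0.     0.212]
```

>>> jog_arm([
  [85,[0.5,-0.05,0.5],[0,0,0.1]],
  [85,[0.99,-0.1,0.99],[0,0,0.212]],
  [85,[0.99,-0.1,0.99],[0,0,0.212]],
  [85,[0.99,-0.1,0.99],[0,0,0.212]],
])

```text
clock: 2.98
position: [479.0, -104.8, 81.6]
ee_rot: [0.719, -0.695, -0.0, 0.001]
contact_force: [-0.5, 0.3, -0.2]
gripper_width: 85.2
grasp_force: 0.0
```

```bash
python3 go.py 490 -134.5 3 -1.536
```

```text
pos [ 479.  -104.8   81.6] clock 2.98 w 85.2 f [-0.5  0.3 -0.2]
shift [ 0.301 -0.101  0.786] turn [ 0.002 -0.    -0.002]
```

>>> jog_arm([
  [85,[0.3,-0.1,0.2],[0,0,0]],
  [85,[0.3,-0.1,0.42],[0,0,0]],
  [85,[0.3,-0.1,0.42],[0,0,0]],
])

```text
clock: 3.35
position: [489.6, -133.6, 40.6]
ee_rot: [0.719, -0.695, -0.0, 0.0]
contact_force: [-0.1, 0.4, 0.7]
gripper_width: 85.0
grasp_force: 0.0
```

```bash
python3 - <<'E'
from h import *
d=get_image("side"); crop(d,200,130,160,120,5,"s1")
E
python3 go.py 490 -134.5 3 -1.536
```

```text
pos [ 490.3 -133.6   41.4] clock 3.4 w 85.1 f [-0.3  0.4 -0.2]
shift [0.009 0.004 0.384] turn [-0.001 -0.    -0.001]
```

View pics/s1.png

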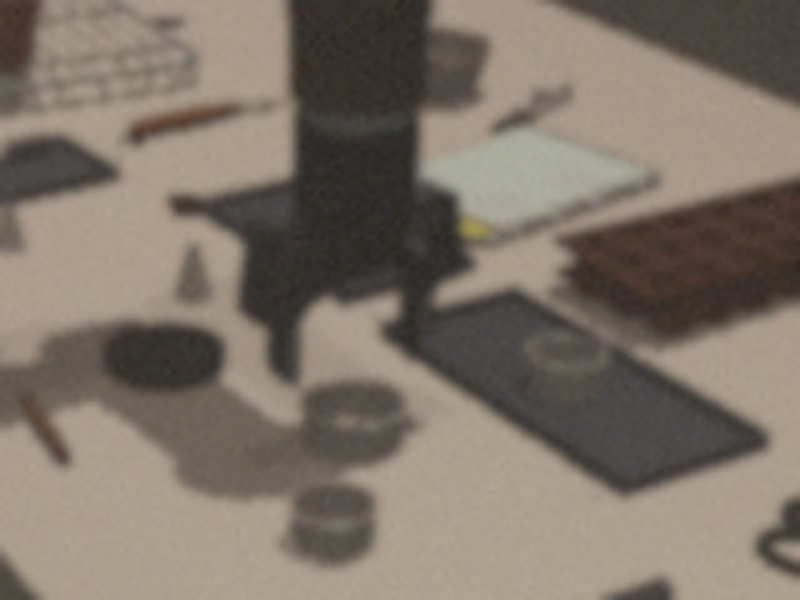

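The open fingers, with tips at (285,378) and (420,350), straddle the ring at (353,415). I'll descend, close and lift slightly.

>>> jog_arm([
  [85,[0.01,0,0.2],[0,0,0]],
  [85,[0.01,0,0.38],[0,0,0]],
  [85,[0.01,0,0.38],[0,0,0]],
  [50,[0.01,0,0.38],[0,0,0]],
  [50,[0.01,0,0.38],[0,0,0]],
  [50,[0.01,0,0.38],[0,0,0]],
  [50,[0.01,0,0.38],[0,0,0]],
])

```text
clock: 4.28
position: [491.1, -135.2, 4.8]
ee_rot: [0.718, -0.696, 0.001, -0.001]
contact_force: [-1.3, 2.9, 7.4]
gripper_width: 63.6
grasp_force: 63.9
```

>>> jog_arm([
  [50,[0,0,-0.2],[0,0,0]],
  [50,[0,0,-0.5],[0,0,0]],
  [50,[0,0,-0.5],[0,0,0]],
])

```text
clock: 4.65
position: [492.0, -135.4, 55.4]
ee_rot: [0.718, -0.696, 0.003, -0.003]
contact_force: [-0.2, -0.9, 0.4]
gripper_width: 63.9
grasp_force: 66.2
```

```bash
python3 - <<'E'
from h import *
d=get_image("side"); crop(d,200,130,160,120,5,"s2")
E
python3 go.py 645.5 -66 53 -1.536
```

```text
pos [ 490.6 -135.4   54. ] clock 4.7 w 64.2 f [-1.3 -0.5 -1.1]
shift [-0.645 -1.57   0.016] turn [-0.004  0.    -0.003]
```

View pics/s2.png

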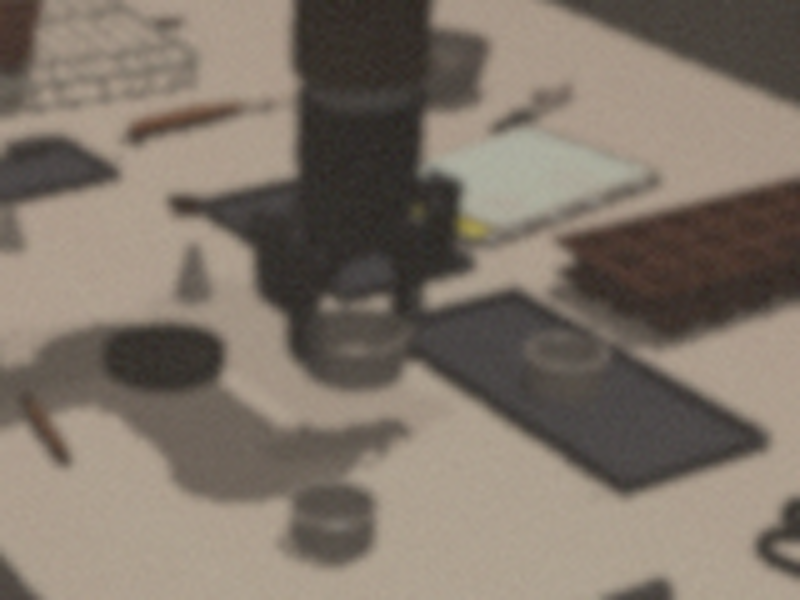

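The ring is held level, bottom at about (352,385). I'll carry it to the +y bay.

>>> jog_arm([
  [50,[-0.16,-0.39,0],[0,0,0]],
  [50,[-0.32,-0.78,0],[0,0,0]],
  [50,[-0.32,-0.78,0],[0,0,0]],
])

```text
clock: 5.08
position: [568.8, -100.0, 51.5]
ee_rot: [0.719, -0.695, 0.0, -0.0]
contact_force: [-0.5, 0.1, -1.3]
gripper_width: 63.6
grasp_force: 66.2
```

>>> jog_arm([
  [50,[-0.16,-0.39,0],[0,0,0]],
  [50,[-0.32,-0.78,0],[0,0,0]],
  [50,[-0.32,-0.78,0],[0,0,0]],
  [50,[-0.32,-0.78,0],[0,0,0]],
])

```text
clock: 5.58
position: [641.7, -67.0, 51.1]
ee_rot: [0.718, -0.696, -0.001, 0.001]
contact_force: [-0.8, -0.4, -1.1]
gripper_width: 63.8
grasp_force: 66.2
```

```bash
python3 go.py 645.5 -66 8 -1.536
```

```text
pos [641.7 -67.   51.1] clock 5.58 w 63.8 f [-0.8 -0.4 -1.1]
shift [-0.009 -0.04   0.431] turn [ 0.003  0.    -0.004]
```

>>> jog_arm([
  [50,[-0.01,-0.03,0.2],[0,0,0]],
  [50,[-0.01,-0.03,0.35],[0,0,0]],
  [50,[-0.01,-0.03,0.43],[0,0,0]],
  [50,[-0.01,-0.03,0.43],[0,0,0]],
  [50,[-0.01,-0.03,0.43],[0,0,0]],
])

```text
clock: 6.2
position: [646.6, -65.7, 9.1]
ee_rot: [0.718, -0.696, -0.0, 0.0]
contact_force: [-0.6, -0.1, -0.2]
gripper_width: 63.8
grasp_force: 66.2
```

```bash
python3 go.py 645.5 -66 8 -1.536
```

```text
pos [646.6 -65.7   9.1] clock 6.2 w 63.8 f [-0.6 -0.1 -0.2]
shift [0.003 0.011 0.011] turn [ 0.     0.    -0.004]
```

Lower until light contact, release, then lift.

>>> jog_arm([
  [50,[0,0.01,0.015],[0,0,0]],
  [50,[0,0.01,0.015],[0,0,0]],
  [78,[0,0.01,0.015],[0,0,0]],
  [78,[0,0.01,0.015],[0,0,0]],
  [82,[0,0.01,0.015],[0,0,0]],
  [85,[0,0.01,-0.2],[0,0,0]],
  [85,[0,0.01,-0.6],[0,0,0]],
  [85,[0,0.01,-0.6],[0,0,0]],
])

```text
clock: 7.2
position: [648.2, -65.5, 73.3]
ee_rot: [0.718, -0.696, 0.003, -0.003]
contact_force: [0.8, 0.6, -0.1]
gripper_width: 85.2
grasp_force: 0.0
```

```bash
python3 go.py 418.5 -230 68 -1.536
```

```text
pos [648.2 -65.5  73.3] clock 7.2 w 85.2 f [ 0.8  0.6 -0.1]
shift [1.571 2.349 0.034] turn [-0.008 -0.    -0.003]
```

>>> jog_arm([
  [85,[0.26,0.39,0],[0,0,0]],
  [85,[0.52,0.78,0],[0,0,0]],
  [85,[0.52,0.78,0],[0,0,0]],
])

```text
clock: 7.58
position: [565.8, -121.5, 68.7]
ee_rot: [0.717, -0.697, -0.001, 0.001]
contact_force: [1.4, -0.3, -0.2]
gripper_width: 85.0
grasp_force: 0.0
```

>>> jog_arm([
  [85,[0.26,0.39,0],[0,0,0]],
  [85,[0.52,0.78,0],[0,0,0]],
  [85,[0.52,0.78,0],[0,0,0]],
])

```text
clock: 7.95
position: [490.7, -175.3, 68.9]
ee_rot: [0.717, -0.697, -0.001, 0.001]
contact_force: [0.3, -0.2, 0.2]
gripper_width: 84.8
grasp_force: 0.0
```

>>> jog_arm([
  [85,[0.26,0.39,0],[0,0,0]],
  [85,[0.52,0.78,0],[0,0,0]],
  [85,[0.52,0.78,0],[0,0,0]],
  [85,[0.52,0.78,0],[0,0,0]],
])

```text
clock: 8.45
position: [418.3, -228.9, 69.5]
ee_rot: [0.718, -0.696, 0.001, -0.0]
contact_force: [0.4, -0.1, 0.3]
gripper_width: 84.9
grasp_force: 0.0
```

```bash
python3 - <<'E'
from h import *
d=get_image("top"); a=d["img"][138:250,252:385]; e=get_image("side")["img"][140:245,230:355]
im=np.hstack([cv2.resize(i,(400,320),interpolation=cv2.INTER_CUBIC) for i in(a,e)]); cv2.imwrite("pics/c3.png",im[:,:,::-1])
E
python3 go.py 418.5 -230 6 -1.536
```

```text
pos [ 418.3 -228.5   69.4] clock 8.55 w 85.1 f [ 0.1 -0.1 -0. ]
shift [ 0.015 -0.001  0.634] turn [-0.001 -0.    -0.002]
```

View pics/c3.png

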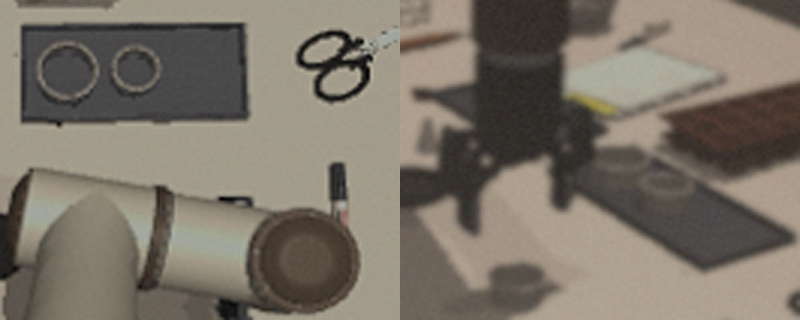

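The large ring stands flat in its bay at (67,71) in the left panel. The fingers straddle the small one at (516,285) in the right panel.

>>> jog_arm([
  [85,[0.015,0,0.3],[0,0,0]],
  [85,[0.015,0,0.62],[0,0,0]],
  [85,[0.015,0,0.62],[0,0,0]],
  [85,[0.015,0,0.62],[0,0,0]],
  [40,[0.015,0,0.62],[0,0,0]],
  [40,[0.015,0,0.62],[0,0,0]],
  [40,[0.015,0,0.62],[0,0,0]],
  [40,[0.015,0,0.62],[0,0,0]],
  [40,[0.015,0,0.62],[0,0,0]],
])

```text
clock: 9.68
position: [417.5, -230.5, 8.9]
ee_rot: [0.718, -0.696, 0.001, -0.001]
contact_force: [-2.0, 2.1, 8.6]
gripper_width: 49.7
grasp_force: 60.6
```

>>> jog_arm([
  [40,[0,0,-0.3],[0,0,0]],
  [40,[0,0,-0.5],[0,0,0]],
  [40,[0,0,-0.5],[0,0,0]],
  [40,[0,0,-0.5],[0,0,0]],
])

```text
clock: 10.18
position: [416.1, -230.3, 57.0]
ee_rot: [0.718, -0.696, -0.0, 0.0]
contact_force: [-0.4, 0.6, -0.9]
gripper_width: 49.7
grasp_force: 62.5
```

```bash
python3 go.py 650.5 -218 56 -1.536
```

```text
pos [ 416.1 -230.3   57. ] clock 10.18 w 49.7 f [-0.4  0.6 -0.9]
shift [-0.051 -2.347  0.008] turn [ 0.001  0.    -0.004]
```

>>> jog_arm([
  [40,[-0.01,-0.4,0],[0,0,0]],
  [40,[-0.02,-0.78,0],[0,0,0]],
  [40,[-0.02,-0.78,0],[0,0,0]],
])

```text
clock: 10.55
position: [496.5, -225.8, 56.0]
ee_rot: [0.718, -0.696, -0.0, 0.0]
contact_force: [0.4, 0.5, -1.9]
gripper_width: 49.8
grasp_force: 62.5
```

>>> jog_arm([
  [40,[-0.01,-0.4,0],[0,0,0]],
  [40,[-0.02,-0.78,0],[0,0,0]],
  [40,[-0.02,-0.78,0],[0,0,0]],
])

```text
clock: 10.92
position: [573.5, -221.3, 55.8]
ee_rot: [0.718, -0.696, -0.0, 0.0]
contact_force: [-0.8, -0.7, -0.6]
gripper_width: 49.8
grasp_force: 62.5
```

>>> jog_arm([
  [40,[-0.01,-0.4,0],[0,0,0]],
  [40,[-0.02,-0.78,0],[0,0,0]],
  [40,[-0.02,-0.78,0],[0,0,0]],
  [40,[-0.02,-0.78,0.25],[0,0,0]],
  [40,[-0.02,-0.78,0.25],[0,0,0]],
])

```text
clock: 11.55
position: [646.3, -216.8, 29.4]
ee_rot: [0.718, -0.696, -0.003, 0.002]
contact_force: [0.3, 0.4, -1.5]
gripper_width: 49.9
grasp_force: 62.5
```

```bash
python3 go.py 650.5 -218 12 -1.536
```

```text
pos [ 646.3 -216.8   29.4] clock 11.55 w 49.9 f [ 0.3  0.4 -1.5]
shift [ 0.013 -0.043  0.174] turn [ 0.007  0.002 -0.005]
```

>>> jog_arm([
  [40,[0.01,-0.02,0.1],[0,0,0]],
  [40,[0.01,-0.02,0.17],[0,0,0]],
  [40,[0.01,-0.02,0.17],[0,0,0]],
  [40,[0.01,-0.02,0.17],[0,0,0]],
])

```text
clock: 12.05
position: [652.5, -218.1, 15.6]
ee_rot: [0.718, -0.696, 0.0, -0.0]
contact_force: [0.4, -0.6, -0.1]
gripper_width: 49.9
grasp_force: 62.5
```

```bash
python3 go.py 650.5 -218 12 -1.536
```

```text
pos [ 652.5 -218.1   15.6] clock 12.05 w 49.9 f [ 0.4 -0.6 -0.1]
shift [-0.002  0.02   0.036] turn [-0.    -0.    -0.003]
```

>>> jog_arm([
  [40,[0,0.02,0.04],[0,0,0]],
  [40,[0,0.02,0.04],[0,0,0]],
  [40,[0,0.02,0.04],[0,0,0]],
  [64,[0,0.02,0.04],[0,0,0]],
  [64,[0,0.02,0.04],[0,0,0]],
  [70,[0,0.02,0.04],[0,0,0]],
  [75,[0,0.02,-0.2],[0,0,0]],
  [80,[0,0.02,-0.6],[0,0,0]],
  [80,[0,0.02,-0.7],[0,0,0]],
  [80,[0,0.02,-0.7],[0,0,0]],
])

```text
clock: 13.3
position: [650.5, -218.0, 85.8]
ee_rot: [0.718, -0.696, 0.0, -0.0]
contact_force: [-0.7, -0.3, 0.5]
gripper_width: 79.4
grasp_force: 0.0
```

```bash
python3 go.py 505 104 85 -1.515
```

```text
pos [ 650.5 -218.    85.8] clock 13.3 w 79.4 f [-0.7 -0.3  0.5]
shift [-3.264  1.355  0.007] turn [-0.001  0.    -0.024]
```

>>> jog_arm([
  [70,[-0.4,0.17,0],[0,0,0]],
  [70,[-0.82,0.34,0],[0,0,0]],
  [70,[-0.82,0.34,0],[0,0,0]],
])

```text
clock: 13.68
position: [611.6, -134.9, 83.7]
ee_rot: [0.719, -0.695, -0.002, 0.001]
contact_force: [0.2, -0.7, 0.4]
gripper_width: 69.9
grasp_force: 0.0
```

>>> jog_arm([
  [60,[-0.4,0.17,0],[0,0,0]],
  [60,[-0.82,0.34,0],[0,0,0]],
  [60,[-0.82,0.34,0],[0,0,0]],
])

```text
clock: 14.05
position: [575.9, -54.8, 84.3]
ee_rot: [0.719, -0.695, -0.001, 0.001]
contact_force: [-0.4, 0.0, 1.0]
gripper_width: 60.2
grasp_force: 0.0
```

>>> jog_arm([
  [60,[-0.4,0.17,0],[0,0,0]],
  [60,[-0.82,0.34,0],[0,0,0]],
  [60,[-0.82,0.34,0],[0,0,0]],
])

```text
clock: 14.42
position: [540.2, 25.5, 84.7]
ee_rot: [0.719, -0.695, -0.0, 0.001]
contact_force: [0.1, -0.5, -0.5]
gripper_width: 60.1
grasp_force: 0.0
```

>>> jog_arm([
  [60,[-0.4,0.17,0],[0,0,-0.024]],
  [60,[-0.8,0.34,0],[0,0,-0.024]],
  [60,[-0.8,0.34,0],[0,0,-0.024]],
  [60,[-0.8,0.34,0.2],[0,0,-0.024]],
  [60,[-0.8,0.34,0.2],[0,0,-0.024]],
])

```text
clock: 15.05
position: [504.0, 101.8, 63.8]
ee_rot: [0.726, -0.688, -0.001, 0.002]
contact_force: [0.1, 0.7, -0.3]
gripper_width: 60.1
grasp_force: 0.0
```

```bash
python3 - <<'E'
from h import *
d=get_image("top"); a=d["img"][138:250,252:385]; e=get_image("side")["img"][130:235,190:315]
im=np.hstack([cv2.resize(i,(400,336),interpolation=cv2.INTER_CUBIC) for i in(a,e)]); cv2.imwrite("pics/c4.png",im[:,:,::-1])
E
python3 go.py 505 104 20 -1.515
```

```text
pos [505.  102.5  65.2] clock 15.15 w 60.1 f [-0.7  0.4  0.4]
shift [-0.015 -0.001  0.452] turn [ 0.    -0.    -0.001]
```

View pics/c4.png

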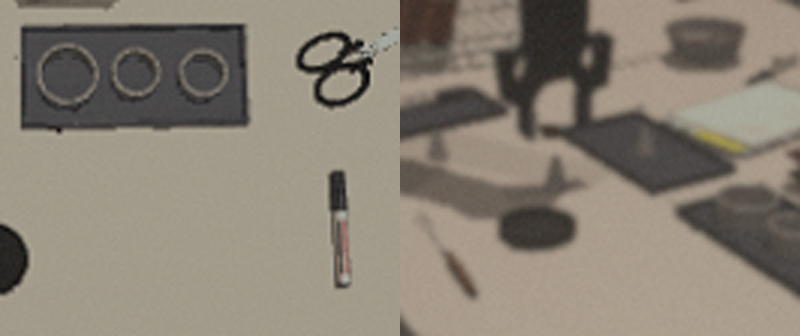

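Both cutters stand in their tray (left panel, (67,75) and (203,73)). The nozzle at (557,172) in the right panel is between the fingers, so I'll grip above its centre of mass.

>>> jog_arm([
  [60,[-0.015,0,0.25],[0,0,0]],
  [60,[-0.015,0,0.45],[0,0,0]],
  [60,[-0.015,0,0.45],[0,0,0]],
  [60,[-0.015,0,0.45],[0,0,0]],
  [10,[-0.015,0,0.45],[0,0,0]],
  [10,[-0.015,0,0.45],[0,0,0]],
  [10,[-0.015,0,0.45],[0,0,0]],
  [10,[-0.015,0,0.45],[0,0,0]],
  [10,[-0.015,0,0.45],[0,0,0]],
])

```text
clock: 16.27
position: [504.6, 105.2, 21.1]
ee_rot: [0.727, -0.687, 0.0, -0.001]
contact_force: [-1.1, 0.2, 7.0]
gripper_width: 13.5
grasp_force: 57.3
```

>>> jog_arm([
  [10,[0,0,-0.1],[0,0,0]],
  [10,[0,0,-0.4],[0,0,0]],
  [10,[0,0,-0.4],[0,0,0]],
  [10,[0,0,-0.4],[0,0,0]],
])

```text
clock: 16.77
position: [503.7, 104.9, 60.1]
ee_rot: [0.727, -0.687, -0.0, 0.0]
contact_force: [-0.6, 0.6, -0.5]
gripper_width: 13.4
grasp_force: 56.6
```

```bash
python3 - <<'E'
from h import *
e=get_image("side"); crop(e,210,130,60,60,8,"s5")
E
python3 go.py 646 86 60 -1.515
```

```text
pos [503.5 104.7  59.8] clock 16.82 w 13.2 f [ 0.1  0.3 -0.6]
shift [ 0.267 -1.412 -0.004] turn [ 0.001 -0.     0.   ]
```

View pics/s5.png

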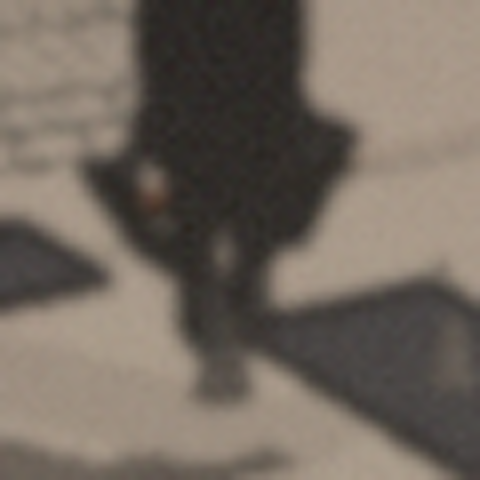

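The nozzle hangs upright, base at (220,390). I'll carry it to the -y bay.

>>> jog_arm([
  [10,[0.06,-0.35,0],[0,0,0]],
  [10,[0.13,-0.7,0],[0,0,0]],
  [10,[0.13,-0.7,0],[0,0,0]],
])

```text
clock: 17.2
position: [576.3, 95.6, 59.0]
ee_rot: [0.726, -0.687, -0.0, 0.0]
contact_force: [-1.4, 0.0, -0.9]
gripper_width: 13.3
grasp_force: 56.7
```

>>> jog_arm([
  [10,[0.06,-0.35,0],[0,0,0]],
  [10,[0.13,-0.7,0],[0,0,0]],
  [10,[0.13,-0.7,0],[0,0,0]],
  [10,[0.13,-0.7,0.2],[0,0,0]],
  [10,[0.13,-0.7,0.25],[0,0,0]],
  [10,[0.13,-0.7,0.25],[0,0,0]],
  [10,[0.13,-0.7,0.25],[0,0,0]],
])

```text
clock: 18.08
position: [645.5, 87.2, 36.0]
ee_rot: [0.727, -0.687, 0.0, -0.0]
contact_force: [0.2, -0.4, 0.1]
gripper_width: 13.4
grasp_force: 56.7
```

```bash
python3 go.py 646 86 24.5 -1.515
```

```text
pos [645.5  87.2  36. ] clock 18.07 w 13.4 f [ 0.2 -0.4  0.1]
shift [ 0.012 -0.004  0.115] turn [-0.001  0.     0.001]
```

>>> jog_arm([
  [10,[0.01,0,0.06],[0,0,0]],
  [10,[0.01,0,0.1],[0,0,0]],
  [10,[0.01,0,0.12],[0,0,0]],
  [10,[0.01,0,0.12],[0,0,0]],
  [10,[0.01,0,0.12],[0,0,0]],
])

```text
clock: 18.7
position: [645.2, 85.8, 24.2]
ee_rot: [0.727, -0.687, -0.0, 0.0]
contact_force: [-2.0, -0.2, 5.2]
gripper_width: 13.1
grasp_force: 57.9
```

Contact of about 5 N, so it is on the floor. I'll release and go up.

>>> jog_arm([
  [20,[0,0,-0.01],[0,0,0]],
  [30,[0,0,-0.01],[0,0,0]],
  [45,[0,0,-0.01],[0,0,0]],
  [50,[0,0,-0.01],[0,0,0]],
  [50,[0,0,-0.3],[0,0,0]],
  [50,[0,0,-0.6],[0,0,0]],
  [50,[0,0,-0.6],[0,0,0]],
  [50,[0,0,-0.6],[0,0,0]],
])

```text
clock: 19.7
position: [644.9, 85.8, 82.7]
ee_rot: [0.727, -0.687, -0.0, 0.0]
contact_force: [0.9, -0.3, -1.0]
gripper_width: 50.0
grasp_force: 0.0
```

```bash
python3 go.py 425.5 250 85 -1.515
```

```text
pos [644.9  85.8  82.7] clock 19.7 w 50.0 f [ 0.9 -0.3 -1. ]
shift [-1.762  2.099 -0.021] turn [0.001 0.    0.   ]
```

>>> jog_arm([
  [55,[-0.3,0.35,0],[0,0,0]],
  [55,[-0.59,0.7,0],[0,0,0]],
  [55,[-0.59,0.7,0],[0,0,0]],
])

```text
clock: 20.08
position: [569.4, 141.7, 82.1]
ee_rot: [0.728, -0.686, -0.001, 0.002]
contact_force: [0.8, 0.3, 0.5]
gripper_width: 55.0
grasp_force: 0.0
```

>>> jog_arm([
  [60,[-0.3,0.35,0],[0,0,0]],
  [60,[-0.59,0.7,0],[0,0,0]],
  [60,[-0.59,0.7,0],[0,0,0]],
])

```text
clock: 20.45
position: [497.5, 196.5, 82.7]
ee_rot: [0.728, -0.686, -0.0, 0.001]
contact_force: [-0.2, -0.1, 0.6]
gripper_width: 60.3
grasp_force: 0.0
```

>>> jog_arm([
  [60,[-0.3,0.35,0],[0,0,0]],
  [60,[-0.58,0.7,0],[0,0,0]],
  [60,[-0.58,0.7,0.15],[0,0,0]],
  [60,[-0.58,0.7,0.15],[0,0,0]],
  [60,[-0.58,0.7,0.15],[0,0,0]],
])

```text
clock: 21.08
position: [426.9, 249.6, 68.3]
ee_rot: [0.726, -0.687, 0.0, 0.0]
contact_force: [0.4, 0.4, 0.5]
gripper_width: 59.9
grasp_force: 0.0
```

```bash
python3 - <<'E'
from h import *
d=get_image("top"); a=d["img"][138:250,120:253]; e=get_image("side")["img"][110:200,170:290]
im=np.hstack([cv2.resize(i,(400,320),interpolation=cv2.INTER_CUBIC) for i in(a,e)]); cv2.imwrite("pics/c6.png",im[:,:,::-1])
E
python3 go.py 425.5 250 18 -1.515
```

```text
pos [426.8 249.6  68.5] clock 21.18 w 60.1 f [ 0.2 -0.6 -0.6]
shift [-0.005  0.013  0.505] turn [-0.     0.    -0.001]
```

View pics/c6.png

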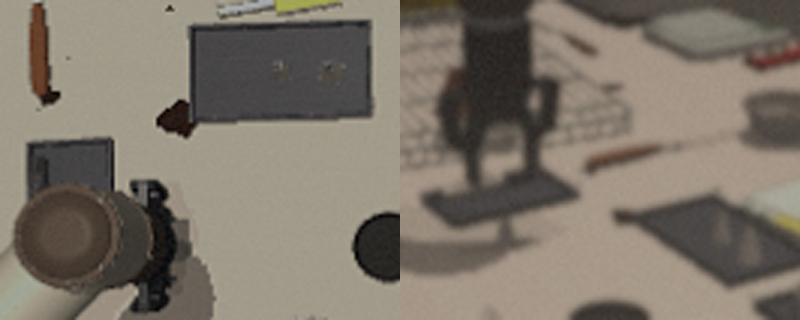

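Nozzle b stands in its tray (left panel (330,70), right panel (748,250)). The fingers are above nozzle a at (507,228).

>>> jog_arm([
  [60,[-0.005,0.01,0.25],[0,0,0]],
  [60,[-0.005,0.01,0.5],[0,0,0]],
  [60,[-0.005,0.01,0.5],[0,0,0]],
  [60,[-0.005,0.01,0.5],[0,0,0]],
  [10,[-0.005,0.01,0.5],[0,0,0]],
  [10,[-0.005,0.01,0.5],[0,0,0]],
  [10,[-0.005,0.01,0.5],[0,0,0]],
  [10,[-0.005,0.01,0.5],[0,0,0]],
  [10,[-0.005,0.01,0.5],[0,0,0]],
])

```text
clock: 22.3
position: [425.2, 250.6, 19.1]
ee_rot: [0.727, -0.687, 0.0, -0.001]
contact_force: [-1.2, -0.7, 6.3]
gripper_width: 11.7
grasp_force: 57.5
```

>>> jog_arm([
  [10,[0,0,-0.1],[0,0,0]],
  [10,[0,0,-0.4],[0,0,0]],
  [10,[0,0,-0.4],[0,0,0]],
  [10,[0,0,-0.4],[0,0,0]],
])

```text
clock: 22.8
position: [424.5, 250.0, 58.2]
ee_rot: [0.727, -0.687, -0.0, 0.0]
contact_force: [-1.0, 0.2, 0.3]
gripper_width: 11.8
grasp_force: 56.8
```

```bash
python3 go.py 639.5 198 58 -1.515
```

```text
pos [424.5 250.   58.2] clock 22.8 w 11.8 f [-1.   0.2  0.3]
shift [ 6.400e-01 -2.117e+00  1.000e-03] turn [0. 0. 0.]
```

>>> jog_arm([
  [10,[0.1,-0.35,0],[0,0,0]],
  [10,[0.21,-0.7,0],[0,0,0]],
  [10,[0.21,-0.7,0],[0,0,0]],
])

```text
clock: 23.18
position: [497.3, 232.5, 57.0]
ee_rot: [0.726, -0.688, -0.0, 0.001]
contact_force: [-0.2, -0.9, -0.9]
gripper_width: 12.0
grasp_force: 56.8
```

>>> jog_arm([
  [10,[0.1,-0.35,0],[0,0,0]],
  [10,[0.21,-0.7,0],[0,0,0]],
  [10,[0.21,-0.7,0],[0,0,0]],
])

```text
clock: 23.55
position: [567.7, 215.6, 57.0]
ee_rot: [0.726, -0.688, -0.0, 0.001]
contact_force: [-0.6, 0.5, -0.9]
gripper_width: 12.0
grasp_force: 56.9
```

>>> jog_arm([
  [10,[0.1,-0.35,0],[0,0,0]],
  [10,[0.21,-0.7,0],[0,0,0]],
  [10,[0.21,-0.7,0],[0,0,0]],
  [10,[0.21,-0.7,0.2],[0,0,0]],
  [10,[0.21,-0.7,0.25],[0,0,0]],
  [10,[0.21,-0.7,0.25],[0,0,0]],
  [10,[0.21,-0.7,0.25],[0,0,0]],
])

```text
clock: 24.42
position: [638.1, 199.7, 34.1]
ee_rot: [0.727, -0.687, 0.0, -0.0]
contact_force: [0.4, -0.4, -0.7]
gripper_width: 11.7
grasp_force: 56.9
```

```bash
python3 go.py 639.5 198 22.5 -1.515
```

```text
pos [638.1 199.7  34.1] clock 24.43 w 11.7 f [ 0.4 -0.4 -0.7]
shift [ 0.018 -0.013  0.116] turn [-0.001  0.     0.001]
```

>>> jog_arm([
  [10,[0.02,-0.01,0.06],[0,0,0]],
  [10,[0.02,-0.01,0.1],[0,0,0]],
  [10,[0.02,-0.01,0.12],[0,0,0]],
  [10,[0.02,-0.01,0.12],[0,0,0]],
  [10,[0.02,-0.01,0.12],[0,0,0]],
])

```text
clock: 25.05
position: [639.1, 197.0, 22.2]
ee_rot: [0.727, -0.687, 0.0, 0.0]
contact_force: [-2.6, -0.8, 5.1]
gripper_width: 12.2
grasp_force: 58.2
```

>>> jog_arm([
  [20,[0,0,-0.01],[0,0,0]],
  [30,[0,0,-0.01],[0,0,0]],
  [45,[0,0,-0.01],[0,0,0]],
  [50,[0,0,-0.01],[0,0,0]],
  [50,[0,0,-0.3],[0,0,0]],
  [50,[0,0,-0.8],[0,0,0]],
  [50,[0,0,-0.8],[0,0,0]],
  [50,[0,0,-0.8],[0,0,0]],
])

```text
clock: 26.05
position: [638.7, 197.2, 101.1]
ee_rot: [0.727, -0.687, -0.0, 0.0]
contact_force: [-0.0, -0.1, -0.4]
gripper_width: 49.9
grasp_force: 0.0
```

```bash
python3 go.py 478.5 -375 100 0.037
```

```text
pos [638.7 197.2 101.1] clock 26.05 w 49.9 f [-0.  -0.1 -0.4]
shift [5.623 1.919 0.01 ] turn [ 0.000e+00  1.000e-03 -1.482e+00]
```

>>> jog_arm([
  [50,[0.48,0.16,0],[0,0,0]],
  [50,[0.95,0.32,0],[0,0,0]],
  [50,[0.95,0.32,0],[0,0,0]],
])

```text
clock: 26.42
position: [610.4, 97.4, 99.6]
ee_rot: [0.725, -0.688, -0.001, 0.002]
contact_force: [0.3, 0.3, 0.9]
gripper_width: 50.2
grasp_force: 0.0
```

>>> jog_arm([
  [50,[0.48,0.16,0],[0,0,0]],
  [50,[0.95,0.32,0],[0,0,0]],
  [50,[0.95,0.32,0],[0,0,0]],
])

```text
clock: 26.8
position: [584.5, 1.8, 100.1]
ee_rot: [0.726, -0.688, -0.001, 0.001]
contact_force: [-0.1, 0.6, -0.0]
gripper_width: 49.9
grasp_force: 0.0
```

>>> jog_arm([
  [50,[0.48,0.16,0],[0,0,0]],
  [50,[0.95,0.32,0],[0,0,0]],
  [50,[0.95,0.32,0],[0,0,0]],
])

```text
clock: 27.18
position: [558.6, -94.2, 100.4]
ee_rot: [0.726, -0.688, -0.001, 0.001]
contact_force: [0.4, -0.3, 0.2]
gripper_width: 49.8
grasp_force: 0.0
```

>>> jog_arm([
  [50,[0.48,0.16,0],[0,0,0]],
  [50,[0.95,0.32,0],[0,0,0]],
  [50,[0.95,0.32,0],[0,0,0]],
])

```text
clock: 27.55
position: [532.6, -190.5, 100.5]
ee_rot: [0.726, -0.688, -0.0, 0.0]
contact_force: [0.5, 0.3, -0.2]
gripper_width: 49.8
grasp_force: 0.0
```

>>> jog_arm([
  [50,[0.48,0.16,0],[0,0,-0.15]],
  [50,[0.95,0.32,0],[0,0,-0.3]],
  [50,[0.95,0.32,0],[0,0,-0.45]],
  [50,[0.95,0.32,0],[0,0,-0.6]],
  [50,[0.95,0.32,0],[0,0,-0.75]],
  [50,[0.95,0.32,0],[0,0,-0.75]],
])

```text
clock: 28.3
position: [507.4, -284.6, 100.9]
ee_rot: [0.934, -0.356, -0.0, -0.0]
contact_force: [0.3, -0.2, 0.7]
gripper_width: 50.3
grasp_force: 0.0
```

```bash
python3 go.py 478.5 -375 60 0.037
```

```text
pos [ 507.4 -284.6  100.9] clock 28.3 w 50.3 f [ 0.3 -0.2  0.7]
shift [0.387 0.866 0.409] turn [-0.     0.    -0.731]
```

>>> jog_arm([
  [50,[0.2,0.43,0],[0,0,-0.15]],
  [50,[0.39,0.87,0],[0,0,-0.3]],
  [50,[0.39,0.87,0.4],[0,0,-0.45]],
  [50,[0.39,0.87,0.4],[0,0,-0.6]],
  [50,[0.39,0.87,0.4],[0,0,-0.73]],
  [50,[0.39,0.87,0.4],[0,0,-0.73]],
  [50,[0.39,0.87,0.4],[0,0,-0.73]],
])

```text
clock: 29.18
position: [477.9, -376.4, 61.3]
ee_rot: [1.0, 0.017, 0.0, 0.0]
contact_force: [0.2, 0.2, -0.1]
gripper_width: 50.0
grasp_force: 0.0
```

```bash
python3 - <<'E'
from h import *
d=get_image("top"); a=d["img"][138:250,120:253]; e=get_image("side")["img"][170:275,250:375]
im=np.hstack([cv2.resize(i,(400,336),interpolation=cv2.INTER_CUBIC) for i in(a,e)]); cv2.imwrite("pics/c7.png",im[:,:,::-1])
E
python3 go.py 478.5 -375 3 0.037
```

```text
pos [ 477.6 -376.6   61.4] clock 29.27 w 49.7 f [ 0.  -0.9 -0.5]
shift [ 0.009 -0.015  0.584] turn [ 0.    -0.    -0.003]
```

View pics/c7.png

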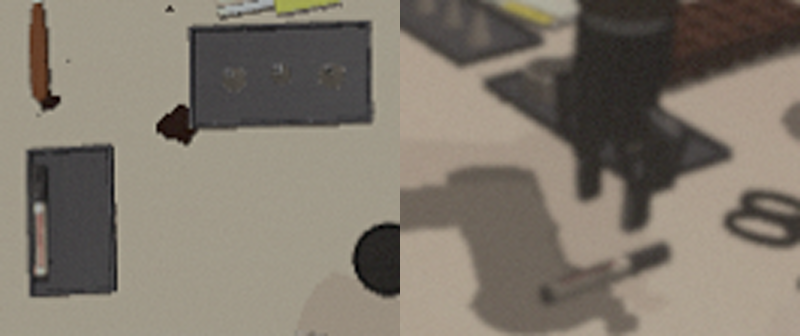

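All three nozzles stand in the tray (left panel). The pen at (607,272) in the right panel is below the fingers.

>>> jog_arm([
  [50,[0.01,-0.01,0.3],[0,0,0]],
  [50,[0.01,-0.01,0.57],[0,0,0]],
  [50,[0.01,-0.01,0.57],[0,0,0]],
  [50,[0.01,-0.01,0.57],[0,0,0]],
  [8,[0.01,-0.01,0.57],[0,0,0]],
  [8,[0.01,-0.01,0.57],[0,0,0]],
  [8,[0.01,-0.01,0.57],[0,0,0]],
  [8,[0.01,-0.01,0.57],[0,0,0]],
])

```text
clock: 30.28
position: [479.0, -376.2, 5.7]
ee_rot: [1.0, 0.018, 0.001, 0.001]
contact_force: [0.2, 2.1, 5.6]
gripper_width: 13.6
grasp_force: 61.2
```

>>> jog_arm([
  [8,[0,0,-0.2],[0,0,0]],
  [8,[0,0,-0.8],[0,0,0]],
  [8,[0,0,-0.8],[0,0,0]],
  [8,[0,0,-0.8],[0,0,0]],
])

```text
clock: 30.78
position: [477.9, -375.5, 84.2]
ee_rot: [1.0, 0.017, 0.0, -0.0]
contact_force: [0.3, 0.0, -0.5]
gripper_width: 13.5
grasp_force: 60.5
```

```bash
python3 go.py 472.8 361.5 85 0.078
```

```text
pos [ 477.9 -375.5   84.2] clock 30.77 w 13.5 f [ 0.3  0.  -0.5]
shift [ 2.050e-01 -7.367e+00 -4.000e-03] turn [-0.001 -0.    -0.041]
```

>>> jog_arm([
  [8,[0.01,-0.46,0],[0,0,0]],
  [8,[0.03,-0.92,0],[0,0,0]],
  [8,[0.03,-0.92,0],[0,0,0]],
])

```text
clock: 31.15
position: [476.7, -281.1, 82.8]
ee_rot: [1.0, 0.019, -0.002, -0.001]
contact_force: [0.6, -0.2, -0.1]
gripper_width: 13.7
grasp_force: 60.5
```

>>> jog_arm([
  [8,[0.01,-0.46,0],[0,0,0]],
  [8,[0.03,-0.92,0],[0,0,0]],
  [8,[0.03,-0.92,0],[0,0,0]],
])

```text
clock: 31.52
position: [477.2, -190.1, 83.4]
ee_rot: [1.0, 0.019, -0.001, -0.0]
contact_force: [0.6, -0.3, 0.1]
gripper_width: 13.7
grasp_force: 60.5
```

>>> jog_arm([
  [8,[0.01,-0.46,0],[0,0,0]],
  [8,[0.03,-0.92,0],[0,0,0]],
  [8,[0.03,-0.92,0],[0,0,0]],
])

```text
clock: 31.9
position: [477.6, -98.6, 83.8]
ee_rot: [1.0, 0.019, -0.001, 0.0]
contact_force: [-0.3, -0.2, -1.1]
gripper_width: 13.7
grasp_force: 60.5
```

>>> jog_arm([
  [8,[0.01,-0.46,0],[0,0,0]],
  [8,[0.03,-0.92,0],[0,0,0]],
  [8,[0.03,-0.92,0],[0,0,0]],
])

```text
clock: 32.28
position: [477.9, -6.8, 84.0]
ee_rot: [1.0, 0.019, -0.0, 0.0]
contact_force: [-0.1, -0.7, -0.8]
gripper_width: 13.7
grasp_force: 60.5
```

>>> jog_arm([
  [8,[0.01,-0.46,0],[0,0,0]],
  [8,[0.03,-0.92,0],[0,0,0]],
  [8,[0.03,-0.92,0],[0,0,0]],
])

```text
clock: 32.65
position: [477.9, 85.1, 84.0]
ee_rot: [1.0, 0.018, 0.0, 0.0]
contact_force: [0.2, -0.8, -0.3]
gripper_width: 13.7
grasp_force: 60.5
```

>>> jog_arm([
  [8,[0.01,-0.46,0],[0,0,0]],
  [8,[0.03,-0.92,0],[0,0,0]],
  [8,[0.03,-0.92,0],[0,0,0]],
])

```text
clock: 33.02
position: [477.8, 177.0, 83.9]
ee_rot: [1.0, 0.018, 0.0, 0.0]
contact_force: [-0.2, -1.2, -0.8]
gripper_width: 13.6
grasp_force: 60.5
```

>>> jog_arm([
  [8,[0.01,-0.46,0],[0,0,0]],
  [8,[0.03,-0.92,0],[0,0,0]],
  [8,[0.03,-0.92,0],[0,0,0]],
])

```text
clock: 33.4
position: [477.5, 268.9, 83.8]
ee_rot: [1.0, 0.018, 0.0, 0.0]
contact_force: [-0.6, -0.9, -0.1]
gripper_width: 13.8
grasp_force: 60.5
```

```bash
python3 go.py 472.8 361.5 60 0.078; python3 - <<'E'
from h import *
e=get_image("side"); crop(e,130,90,110,100,6,"s8")
E
```

```text
pos [477.5 268.9  83.8] clock 33.4 w 13.8 f [-0.6 -0.9 -0.1]
shift [-0.014 -0.927  0.238] turn [ 0.   -0.   -0.04]
```

View pics/s8.png

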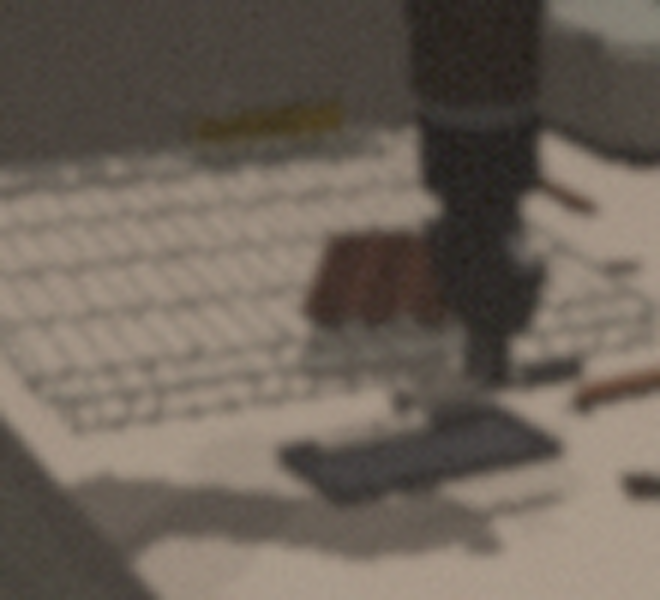

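The pen is held level at its middle, ends at (395,403) and (580,370). I'll move it over its lane.

>>> jog_arm([
  [8,[-0.01,-0.46,0],[0,0,-0.02]],
  [8,[-0.02,-0.92,0],[0,0,-0.04]],
  [8,[-0.02,-0.92,0],[0,0,-0.04]],
  [8,[-0.02,-0.92,0.3],[0,0,-0.04]],
  [8,[-0.02,-0.92,0.5],[0,0,-0.04]],
  [8,[-0.02,-0.92,0.5],[0,0,-0.04]],
  [8,[-0.02,-0.92,0.5],[0,0,-0.04]],
])

```text
clock: 34.33
position: [472.0, 359.3, 35.0]
ee_rot: [0.999, 0.038, 0.0, -0.0]
contact_force: [0.0, 0.2, -0.1]
gripper_width: 13.7
grasp_force: 60.5
```

```bash
python3 go.py 472.8 361.5 9 0.078
```

```text
pos [472.  359.3  35. ] clock 34.33 w 13.7 f [ 0.   0.2 -0.1]
shift [ 0.009 -0.022  0.26 ] turn [-0.    -0.    -0.002]
```

>>> jog_arm([
  [8,[0.01,-0.02,0.14],[0,0,0]],
  [8,[0.01,-0.02,0.22],[0,0,0]],
  [8,[0.01,-0.02,0.26],[0,0,0]],
  [8,[0.01,-0.02,0.26],[0,0,0]],
  [8,[0.01,-0.02,0.26],[0,0,0]],
])

```text
clock: 34.95
position: [471.7, 362.2, 8.7]
ee_rot: [0.999, 0.039, -0.0, 0.0]
contact_force: [-2.7, -1.5, 5.1]
gripper_width: 13.6
grasp_force: 61.1
```

>>> jog_arm([
  [20,[0,0,-0.01],[0,0,0]],
  [27,[0,0,-0.01],[0,0,0]],
  [27,[0,0,-0.01],[0,0,0]],
  [27,[0,0,-0.3],[0,0,0]],
  [27,[0,0,-0.9],[0,0,0]],
  [27,[0,0,-1],[0,0,0]],
  [27,[0,0,-1],[0,0,0]],
])

```text
clock: 35.83
position: [472.2, 362.7, 109.0]
ee_rot: [0.999, 0.038, 0.0, -0.001]
contact_force: [-0.3, 0.6, 0.1]
gripper_width: 27.1
grasp_force: 0.0
```

>>> jog_arm([
  [40,[0.3,0.5,-0.2],[0,0,0]],
  [40,[0.5,1,-0.5],[0,0,0]],
  [40,[0.5,1,-0.5],[0,0,0]],
])

```text
clock: 36.2
position: [531.2, 264.0, 158.6]
ee_rot: [0.999, 0.036, 0.0, -0.0]
contact_force: [-0.1, -0.2, 0.1]
gripper_width: 39.9
grasp_force: 0.0
```

>>> jog_arm([
  [40,[0.3,0.5,0],[0,0,0]],
  [40,[0.5,1,0],[0,0,0]],
  [40,[0.5,1,0],[0,0,0]],
  [40,[0.5,1,0],[0,0,0]],
  [40,[0.5,1,0],[0,0,0]],
])

```text
clock: 36.83
position: [586.4, 171.9, 157.4]
ee_rot: [0.999, 0.039, -0.001, 0.0]
contact_force: [-1.0, 0.5, -0.2]
gripper_width: 40.1
grasp_force: 0.0
```

```bash
python3 - <<'E'
from h import *
a=get_image("top")["img"][138:260,115:385]; e=get_image("side")["img"][140:240,165:365]
im=np.vstack([cv2.resize(a,(664,300),interpolation=cv2.INTER_CUBIC),cv2.resize(e,(664,300),interpolation=cv2.INTER_CUBIC)]); cv2.imwrite("pics/f.png",im[:,:,::-1])
E
```

```text
(no output)
```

View pics/f.png

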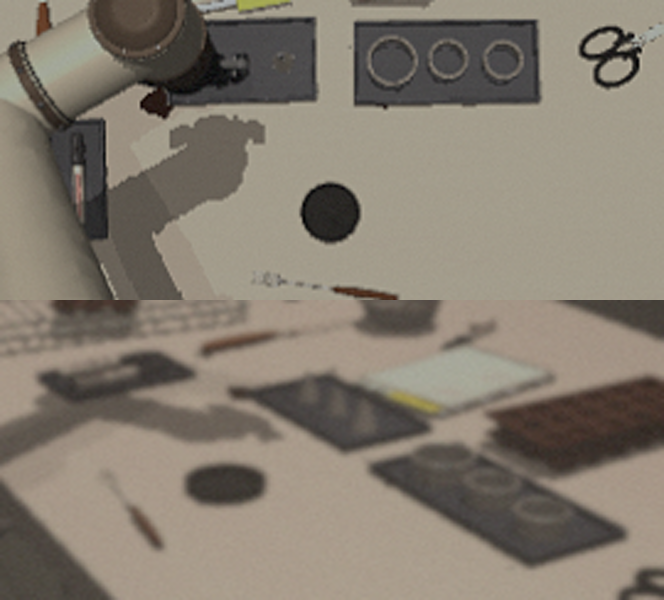

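The final view shows:
- **Cutter tray:** all three cutters standing, at (391,62), (447,60) and (503,60).
- **Nozzle tray:** three nozzles upright in the side view, around (310-360,400).
- **Pen tray:** the pen lies in the lane at (78,178).
- **Lid:** where it was, at (330,212).

The arm is clear, so I'm handing the job in.

```bash
python3 -c "
from bench import *
print(job_done())"
```

```text
the job is handed in; nothing more can be done
None
```

The job is handed in: in the last pictures both cutters, both nozzles and the marker sit in their own trays, and the cup lid is where it lay; no verdict came back.

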